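Lock the loose stop collar of the label-tape stand

TASK

One of the two stop collars on the label-tape stand has come loose: the one with the red wing screw, which has swung over towards the robot. Turn that collar on the bar until its red wing screw stands upright, facing the flat on top of the bar, and only then tighten the wing screw clockwise until it stops, so that the wing lies along the bar. Leave it upright and let go.

Things in the scene. Friction and masses are not known exactly. Their poses are not given: they have to be found in the camera images.
- red_hub (a point): Centre of the loose steel collar (mm: radius 18, 24 long), on the axis of the level 18 thick D-shaped bar, flat on top, 75 above the worktop. y runs along the bar (to the robot's left), z out along the wing screw, leaning with the collar; x away from the robot. 60 or more along the bar: the tape reel (radius 48) on one side, an upright 94 high on the other. The like grey-winged collar is fixed.
- red_wing (a point): Centre of the red wing of the set screw, 48 mm out from the bar's axis: a flat plate 9 thick, 30 wide, 28 high (34 to 62 from the axis) on a slim stem. y is square to its flat faces, x along its width, z outwards along the screw. Loose, it stands crosswise to the bar, so its flat faces look along the bar; tight, its width lies nearly along the bar.
- red_collar (a joint): Turn of the loose collar about the bar, rad: 0 with its wing screw straight up, facing the flat; positive leaning towards the robot. Starts between 0.5 and 0.75, range -1.0 to 1.1. Stiff (about 0.15 N m), stays where left, does not slide along the bar. Either end of the bar may have the red one.
- red_screw (a joint): Turn of the red wing screw about its own axis, rad: 0 loose, growing clockwise as seen looking down on its head, fully tight at its stop at 1.4 (80 degrees). Starts between 0 and 0.1. Takes about 0.08 N m and stays where left. (Keep raised wrists clear of the wall cupboard ahead on the right: front at x = 0.52 m, y from -0.04 to -0.66 m, underside 0.46 m above the worktop.)

How it is judged:
On the way, in this order (a step that is already met when the one before it is completed fails the run):
1. the red wing screw is brought upright, within 12 degrees, while still loose (value of joint red_collar between -0.21 and 0.21 rad and value of joint red_screw below 0.5 rad), for 0.1 s.
2. the screw is tightened while upright (value of joint red_collar between -0.21 and 0.21 rad and value of joint red_screw above 1.1 rad), for 0.1 s.
At the end, for the whole second after the job is handed in: The red wing screw stands upright on its collar within 0.21 rad (12 degrees) and is turned clockwise to 1.1 rad or more (its stop is at 1.4) (all of step 2); the robot touches nothing.
It fails at once if the screw tightened (beyond 0.6 rad) while the collar is more than 17 degrees from upright (value of joint red_screw above 0.6 rad and (value of joint red_collar above 0.3 rad or value of joint red_collar below -0.3 rad)).
It also fails if it takes over 42 s, if anything falls off the work surface, if the arm or the gripper's body presses on something with over 40 N, if the wrist force passes 120 N, or if a joint passes its speed limit or range.

ROBOT

A 6-joint arm with a two-finger parallel gripper is mounted at the origin on a cart in front of the work surface, level with it; the furniture and walls round the work are solid. World frame = base frame: x ahead of the robot, y to its left, z up, the work surface at z = 0. Lengths are in m, angles in rad, forces in N, time in s.
With the tool pointing down it reaches from about 0.3 to 0.875 m from the base axis. Payload 6.4 kg.
Tool frame: the origin (TCP) lies between the finger pads; the fingertips stand 11 mm ahead of it and the grasp point (between the pads) lies 8 mm behind it (ctrl.tcp_to_tips is the distance from the TCP to the fingertips, in m); x points along the fingers, z is the direction in which the jaws open and shut, and the axes are right-handed (so a half turn about x gives the same grasp; the last joint's range is limited). The gripper opens to 85 mm and grips with 20 to 120 N. Pads are 22 mm wide; open, the fingers measure 114 mm over their backs; the gripper's body (76 mm by 85 mm) begins 54 mm behind the grasp point. The pads swing forward as they close: fully open they stand 13 mm farther back than shut.
Start: joints at [-1.33, 0.181, 1.607, -0, 1.354, -0.206], TCP at [0.248, -0.519, 0.207] pointing down, gripper open.
Joint ranges: [-2.99, 2.99], [-0.89, 2.07], [0.3, 2.58], [-1.14, 4.28], [0, 2.63], [-3.12, 3.12]. Speed limits (rad/s): [2.57, 2.57, 3.01, 3.14, 3.14, 3.14].

INTERFACE

Orientations are given as a unit quaternion [w, x, y, z].
In Python, from bench import ctrl, eyes, hand_in gives the robot as it stands. The module is installed in compiled form; this text tells all that it offers.
- The arm moves only by the tool step_arm, never from a script. Its arguments are lists of equal length, an entry for each row: "xyz": the shift along the world's x, y, z in mm, a list of three; "spin": the turn about the world's z in rad; "fingers": the opening in per cent of the stroke, from 0 (shut) to 100 (fully open). A call has 1 to 10 rows; each row is the pose to reach, as a shift and turn from the pose commanded when the call began; what a row does not reach only later rows make up. A row lasts 1/10 s, in which the tool goes at most 50 mm and 8.59 degrees, less where a joint would pass 70% of its speed; a pose out of reach is approached as far as the arm can. A call with a gripper value outside its range is refused whole. The fingers move at their own pace and stop on an object; the grip force is fixed at half the most. Time passes only in rows, so rows that repeat a pose let the fingers close. It gives the time, the measured TCP pose, the force and the opening at its end, in the units of the state.
- ctrl.get_obs(): the state, without advancing time (a new reading comes with each control period).
- eyes.camera(name): name is "side" or "top" or "wrist"; returns the picture (480x640x3 uint8, red, green, blue); there is no depth.
- eyes.camera_model(name): a dict with "vertical_fov" (degrees; the focal length in pixels is half the picture's height over the tangent of half this angle, whatever the lens; pixels are square), "cx", "cy" (the principal point, pixels), "pose" (4x4, takes a point from camera to world coordinates); the wrist camera has in their place "tool_from_camera" (4x4, takes a point from camera to tool coordinates, whose origin is the TCP and whose axes are the tool frame's). Camera axes: x right, y up, looking along -z (the intrinsics and any distortion apply to the point x, -y, -z); pixel columns grow to the right and rows downward; lengths in m; the calibration is good to about 2 mm. The wrist camera is an equidistant fisheye: a pixel r from the principal point sees the ray r / f radians off the axis. A picture is of the moment at which its call begins: read the wrist's pose just before it. camera_model takes no time and is no camera call.
- hand_in(): hands the job in, once; it reports no verdict.
The state is a dict: "time_s": time; "q": joint angles; "dq": joint speeds; "joint_efforts": joint torques, N m; "eef_pos": TCP position; "eef_rot": TCP orientation; "wrist_force": force on the tool from outside, world axes, zero at the start; "torque": the same for the moment, N m; "opening": opening from 0.0 (shut) to 1.0 (fully open).
Only numpy, scipy, OpenCV 4.12 (cv2) and the standard library are available. Lean on these libraries where they do the work, as an engineer would, in place of code of your own. Each camera call takes 0.05 s, during which the arm holds its last target.

## Working session

There is one attempt and no reset: what is moved stays moved. The work goes in short steps, Python scripts to look and compute and a tool call to move; the robot and the scene stay as the last step left them, time stands still between calls to the robot, and variables do not carry over. Pictures are saved under pics/ and viewed, and the job is handed in when it is done.

Besides the shell and the picture viewer there is one more tool, called after "Request:" as name([rows], argument=value, ...), one row to a line, values as JSON. step_arm: Moves the arm, as the interface text tells. Its arguments: {"type":"object","properties":{"xyz":{"type":"array"},"spin":{"type":"array"},"fingers":{"type":"array"}},"required":["xyz","spin","fingers"]}

```bash
mkdir -p pics; cat > h.py <<'E'
from bench import ctrl, eyes, hand_in
import numpy as np, cv2
def snap(n,f):
    im=eyes.camera(n); cv2.imwrite('pics/'+f+'.png',im[:,:,::-1]); return im
E
python3 - <<'E'
from h import *
o=ctrl.get_obs()
print(o)
for n in ("side","top","wrist"):
    print(n,eyes.camera_model(n)); 
for n in ("side","top"): snap(n,n+"0")
print(ctrl.tcp_to_tips)
E
```

```text
{'time_s': 0.0, 'q': array([-1.33028297e+00,  1.81534232e-01,  1.60801630e+00, -4.62893604e-06,
        1.35380343e+00, -2.06318073e-01]), 'dq': array([ 0.00176795,  0.00201662,  0.00116442,  0.00071321, -0.00077987,
       -0.00097674]), 'joint_efforts': array([ 3.31126948e-04, -4.44866216e+01, -3.51335013e+01, -3.16581563e-04,
        9.11179843e-03,  2.68685426e-05]), 'eef_pos': array([ 0.2483226 , -0.51795023,  0.20638402]), 'eef_rot': array([ 0.59790509,  0.37722345,  0.5988029 , -0.37636028]), 'wrist_force': array([-0.53186648,  0.3397615 , -0.35555961]), 'torque': array([0.09159385, 0.00344   , 0.01560139]), 'opening': 0.9987987095084271}
side {'vertical_fov': 42.86583483626416, 'cx': 318.6434776346293, 'cy': 241.30401845375778, 'pose': array([[-0.85653887,  0.24280733, -0.45539628,  0.12630048],
       [-0.51563448, -0.36587455,  0.77476248,  0.88470876],
       [ 0.0215001 ,  0.8984322 ,  0.4385856 ,  0.50629058],
       [ 0.        ,  0.        ,  0.        ,  1.        ]])}
top {'vertical_fov': 54.58078811145921, 'cx': 319.3222061335503, 'cy': 231.85351031290864, 'pose': array([[-0.00630215,  0.99852564, -0.05391502,  0.48423459],
       [-0.99992426, -0.00686264, -0.01021693,  0.20103975],
       [-0.01057187,  0.05384655,  0.99849326,  0.98623024],
       [ 0.        ,  0.        ,  0.        ,  1.        ]])}
wrist {'vertical_fov': 65.70646984690485, 'cx': 319.162701674167, 'cy': 238.18266125252538, 'tool_from_camera': array([[ 9.25755281e-05,  3.01090936e-01, -9.53595428e-01,
        -1.66464401e-01],
       [-7.32519734e-05,  9.53595431e-01,  3.01090930e-01,
         7.74066226e-02],
       [ 9.99999993e-01,  4.19790950e-05,  1.10335106e-04,
         5.81633748e-04],
       [ 0.00000000e+00,  0.00000000e+00,  0.00000000e+00,
         1.00000000e+00]])}
0.011
```

View pics/side0.png

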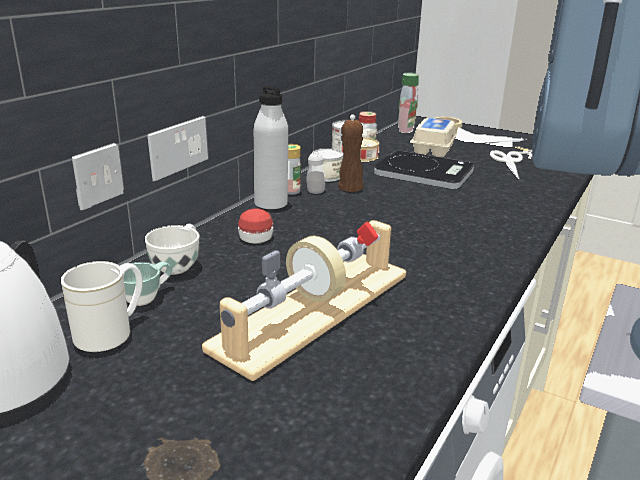

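View pics/top0.png

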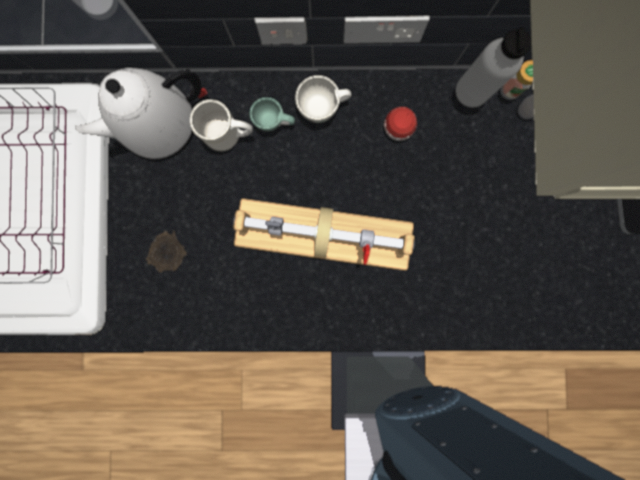

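The red collar is on the right (robot-right) end: about (367,238) in the top view, wing at (367,253). In the side view the wing is at (368,234). I'll enlarge both.

```bash
python3 - <<'E'
import cv2
a=cv2.imread('pics/top0.png')[190:280,220:430]; cv2.imwrite('pics/top0c.png',cv2.resize(a[:,110:],None,fx=8,fy=8,interpolation=cv2.INTER_CUBIC)[:600,:800])
a=cv2.imread('pics/side0.png')[210:285,320:420]; cv2.imwrite('pics/side0c.png',cv2.resize(a,None,fx=8,fy=8,interpolation=cv2.INTER_CUBIC))
E
```

```text
(no output)
```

View pics/top0c.png

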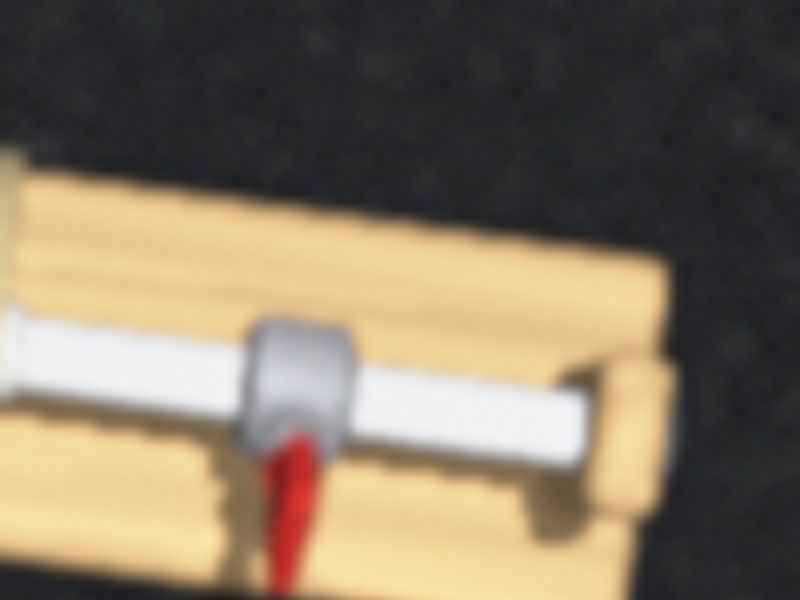

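View pics/side0c.png

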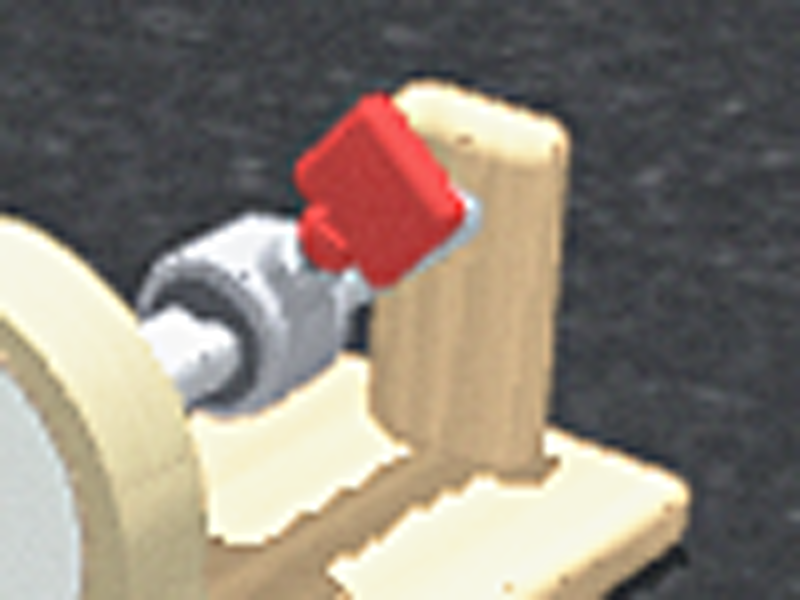

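```bash
cat >> h.py <<'E'
def ray(n,u,v):
    m=eyes.camera_model(n); f=240/np.tan(np.radians(m['vertical_fov'])/2)
    d=np.array([(u-m['cx'])/f,-(v-m['cy'])/f,-1]); T=m['pose']; return T[:3,3],T[:3,:3]@d
def atz(n,u,v,z):
    c,d=ray(n,u,v); return c+d*(z-c[2])/d[2]
def tri(pts):
    A=np.zeros((3,3));b=np.zeros(3);R=[]
    for n,u,v in pts:
        c,d=ray(n,u,v); d=d/np.linalg.norm(d); P=np.eye(3)-np.outer(d,d);A+=P;b+=P@c;R.append((P,c))
    x=np.linalg.solve(A,b); return x,[np.linalg.norm(P@(x-c))*1000 for P,c in R]
E
python3 - <<'E'
from h import *
from scipy.spatial.transform import Rotation as Ro
c=lambda x,y:(330+x/8,190+y/8)
s=lambda x,y:(320+x/8,210+y/8)
for p,z in [((20,360),.082),((580,427),.082),((300,388),.085),((635,375),.094),((630,510),.094)]:
    print(p,atz('top',*c(*p),z))
# wing centre: top crop approx (293,515), side centre (383,190)
print(tri([('top',*c(293,515)),('side',*s(385,192))]))
# outer top corner / far corner
q=ctrl.get_obs()['eef_rot']; print(Ro.from_quat(q,scalar_first=True).as_matrix().round(3))
E
```

```text
(20, 360) [0.52675341 0.18469313 0.082     ]
(580, 427) [0.50956109 0.0490228  0.082     ]
(300, 388) [0.51936593 0.11703492 0.085     ]
(635, 375) [0.52159167 0.0376948  0.094     ]
(630, 510) [0.4893067  0.03942704 0.094     ]
(array([0.48833381, 0.12124883, 0.10991512]), [np.float64(0.2375547059618197), np.float64(0.23755470596164746)])
[[-0.     0.902  0.432]
 [ 0.001  0.432 -0.902]
 [-1.     0.    -0.002]]
```

Request:
step_arm([
  [20, 40, 20],
  [40, 85, 40],
  [60, 130, 40],
  [80, 180, 40],
  [100, 230, 40],
  [115, 280, 40],
  [130, 330, 40],
  [150, 380, 40],
  [165, 420, 40],
  [180, 470, 40],
], spin=[0.14, 0.28, 0.42, 0.56, 0.7, 0.84, 0.98, 1.12, 1.26, 1.4], fingers=[100, 100, 100, 100, 100, 90, 80, 70, 60, 50])

```text
time_s: 1.1
eef_pos: [0.4248, -0.0589, 0.2472]
eef_rot: [0.7, -0.099, 0.7, 0.099]
wrist_force: [0.1, -0.1, 1.2]
opening: 0.502
```

Request:
step_arm([
  [10, 40, 0],
  [20, 80, 0],
  [30, 120, 0],
  [45, 150, 0],
  [60, 169, 0],
  [60, 169, 0],
  [60, 169, 0],
  [60, 169, 0],
  [60, 169, 0],
  [60, 169, 0],
], spin=[0.14, 0.28, 0.42, 0.56, 0.7, 0.84, 0.98, 1.12, 1.17, 1.17], fingers=[50, 50, 50, 50, 50, 50, 50, 50, 50, 50])

```text
time_s: 2.1
eef_pos: [0.4843, 0.1081, 0.2469]
eef_rot: [0.53, -0.468, 0.53, 0.468]
wrist_force: [0.5, 0.1, 0.0]
opening: 0.5
```

```bash
python3 - <<'E'
from h import *
from scipy.spatial.transform import Rotation as Ro
o=ctrl.get_obs(); print(o['eef_pos'],Ro.from_quat(o['eef_rot'],scalar_first=True).as_matrix().round(3),o['q'])
snap('wrist','w1')
E
```

```text
[0.48428552 0.10813085 0.24685338] [[-0.001 -0.992  0.124]
 [ 0.     0.124  0.992]
 [-1.     0.001 -0.   ]] [-2.00117911e-02 -3.09051033e-02  1.75212825e+00 -8.54021334e-08
  1.42127807e+00 -1.46640051e+00]
```

View pics/w1.png

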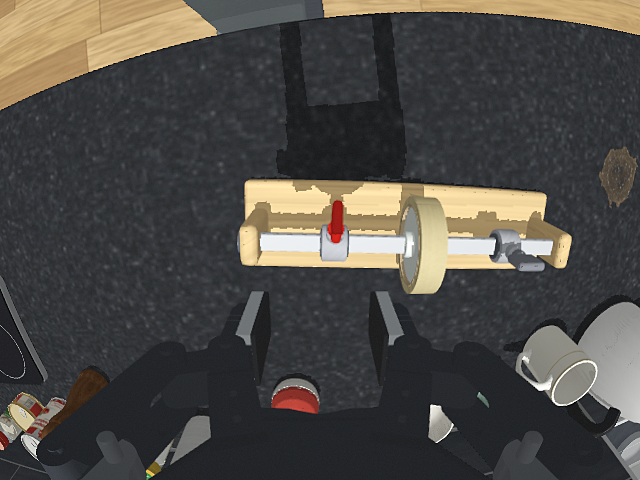

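Wrist view: the wing runs from (337,203) to (336,242) and the collar sits at about (335,243), a little to the tool's +z side. I'll compute the offset along the bar.

```bash
cat >> h.py <<'E'
from scipy.spatial.transform import Rotation as Ro
def wray(u,v,o):
    m=eyes.camera_model('wrist'); f=240/np.tan(np.radians(m['vertical_fov'])/2)
    x,y=u-m['cx'],v-m['cy']; r=np.hypot(x,y); a=r/f
    d=np.array([np.sin(a)*x/r,-np.sin(a)*y/r,-np.cos(a)])
    T=m['tool_from_camera']; R=Ro.from_quat(o['eef_rot'],scalar_first=True).as_matrix()
    return o['eef_pos']+R@T[:3,3], R@T[:3,:3]@d
def watz(u,v,z,o):
    c,d=wray(u,v,o); return c+d*(z-c[2])/d[2]
E
python3 - <<'E'
from h import *
a=cv2.imread('pics/w1.png')[170:270,270:402]; cv2.imwrite('pics/w1c.png',cv2.resize(a,None,fx=6,fy=6,interpolation=cv2.INTER_CUBIC))
E
```

```text
(no output)
```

View pics/w1c.png

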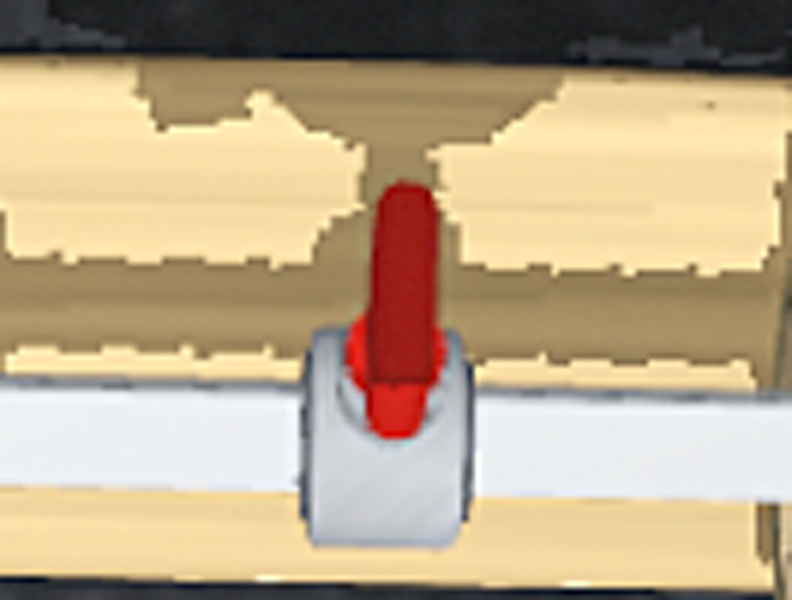

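```bash
python3 - <<'E'
from h import *
o=ctrl.get_obs()
p=lambda x,y:(270+x/6,170+y/6)
R=Ro.from_quat(o['eef_rot'],scalar_first=True).as_matrix()
for n,q,z in [('outer mid',p(404,285),.123),('A',p(405,187),.1137),('B',p(403,383),.1324),('collar top',p(390,440),.093)]:
    w=watz(*q,z,o); print(n,w.round(4),'along tool z',(R.T@(w-o['eef_pos'])).round(4))
l=watz(*p(0,430),.082,o);r=watz(*p(780,447),.082,o);print('bar dir',np.arctan2(-(r-l)[0],(r-l)[1]))
cl=watz(*p(305,440),.085,o);cr=watz(*p(470,440),.085,o);print('collar',cl,cr)
# fit theta: hub + geometry
from scipy.optimize import least_squares
t=-.126; xb=np.array([np.cos(t),np.sin(t),0]); 
yb=np.array([-np.sin(t),np.cos(t),0])
pts=[(p(405,187),62,-15),(p(403,383),62,15)]
def res(v):
    th,hx,hy=v; h=np.array([hx,hy,.075]); e=[]
    zc=-np.sin(th)*xb+np.cos(th)*np.array([0,0,1]); xc=np.cos(th)*xb+np.sin(th)*np.array([0,0,1])
    for q,r_,w in pts:
        P=h+zc*r_/1000+xc*w/1000; c,d=wray(*q,o); d/=np.linalg.norm(d); e+=list((P-c)-d*(d@(P-c)))
    # side wing centre and top
    P=h+zc*.048
    for n,u,v2 in [('side',320+385/8,210+192/8),('top',330+293/8,190+515/8)]:
        c,d=ray(n,u,v2); d/=np.linalg.norm(d); e+=list((P-c)-d*(d@(P-c)))
    e+=list(.5*(h[:2]-[.5185,.117])) 
    return np.array(e)*1000
s=least_squares(res,[.65,.518,.117]); print(s.x,s.fun.round(1))
E
```

```text
outer mid [0.4838 0.1226 0.123 ] along tool z [0.1239 0.0022 0.0144]
A [0.4725 0.1245 0.1137] along tool z [0.1332 0.0137 0.0148]
B [0.4946 0.1209 0.1324] along tool z [ 0.1145 -0.0087  0.014 ]
collar top [0.5154 0.1184 0.093 ] along tool z [ 0.1539 -0.0296  0.0141]
bar dir -0.14936917690175083
collar [0.51634935 0.10530987 0.085     ] [0.51958337 0.13074495 0.085     ]
[0.66477508 0.51930365 0.11788746] [-2.5 -0.3 -0.5 -1.2  0.4 -0.4  2.2 -0.3  2.5  1.4 -0.   0.   0.4  0.4]
```

Request:
step_arm([
  [6, 14, 0],
  [6, 14, -40],
  [6, 14, -80],
  [6, 14, -110],
  [6, 14, -130],
  [6, 14, -140],
  [6, 14, -140],
], spin=[0, 0, 0, 0, 0, 0, 0], fingers=[50, 50, 50, 50, 50, 45, 40])

```text
time_s: 2.85
eef_pos: [0.4898, 0.1225, 0.106]
eef_rot: [0.53, -0.467, 0.531, 0.468]
wrist_force: [-0.2, 0.6, -0.0]
opening: 0.4
```

```bash
python3 - <<'E'
from h import *
o=ctrl.get_obs(); print(o['eef_pos'],o['wrist_force'],o['q'])
snap('wrist','w2');a=snap('side','s2')
cv2.imwrite('pics/s2c.png',cv2.resize(a[170:320,260:460,::-1],None,fx=4,fy=4,interpolation=cv2.INTER_CUBIC))
E
```

```text
[0.48977867 0.12253161 0.10602347] [-0.23349771  0.61679476 -0.04858563] [ 9.55196737e-03  1.46154172e-01  1.86815110e+00  1.53953198e-04
  1.12998240e+00 -1.43609972e+00]
```

View pics/w2.png

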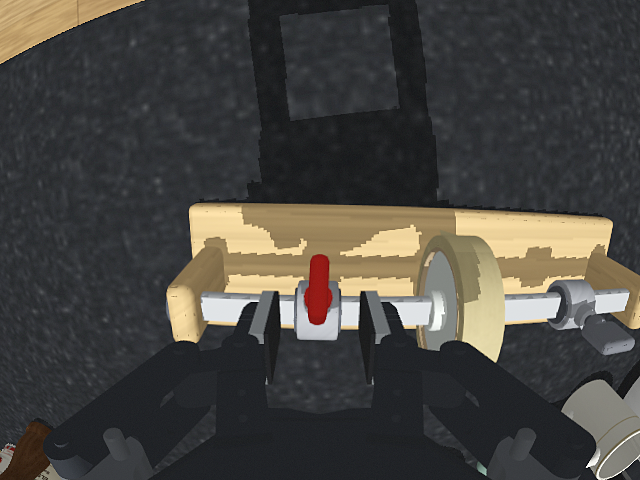

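View pics/s2c.png

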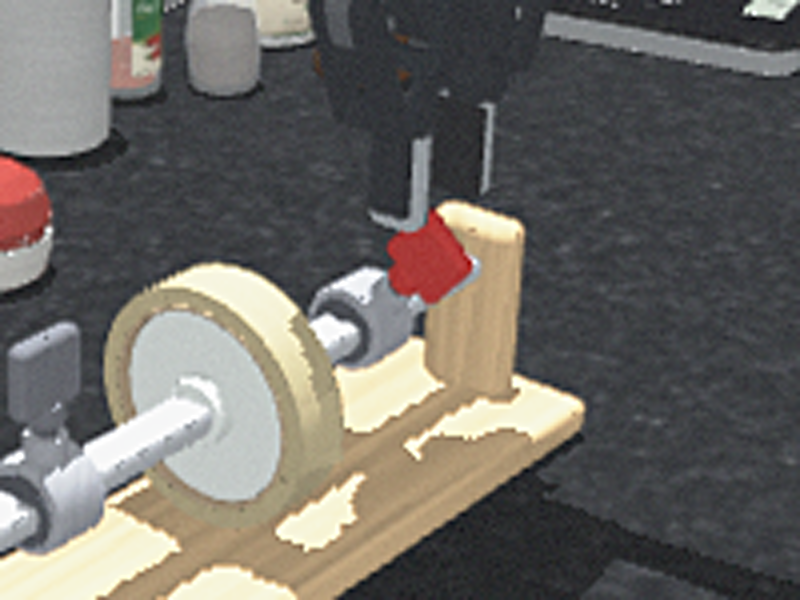

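```bash
python3 - <<'E'
from h import *
o=ctrl.get_obs()
def proj(n,P):
    m=eyes.camera_model(n); f=240/np.tan(np.radians(m['vertical_fov'])/2)
    T=m['pose']; p=T[:3,:3].T@(np.array(P)-T[:3,3]); return m['cx']-f*p[0]/p[2], m['cy']+f*p[1]/p[2]
def wproj(P):
    m=eyes.camera_model('wrist'); f=240/np.tan(np.radians(m['vertical_fov'])/2)
    R=Ro.from_quat(o['eef_rot'],scalar_first=True).as_matrix(); t=R.T@(P-o['eef_pos']); T=m['tool_from_camera']
    p=T[:3,:3].T@(t-T[:3,3]); th=np.arctan2(np.hypot(p[0],p[1]),-p[2]); r=np.hypot(p[0],p[1]); return m['cx']+f*th*p[0]/r, m['cy']-f*th*p[1]/r
R=Ro.from_quat(o['eef_rot'],scalar_first=True).as_matrix()
for s in ([0,0,0],[.011,0,0],[.011,0,.017],[.011,0,-.017],[-.008,0,0.017]):
    P=o['eef_pos']+R@np.array(s); u,v=proj('side',P); print(s,P.round(3),(u,v),((u-260)*4,(v-170)*4),'wrist',wproj(P))
for P in ([.49,.1217,.1128],[.4893,.1225,.11]):
    u,v=proj('side',P); print('wing', (u,v),((u-260)*4,(v-170)*4),'wrist',wproj(np.array(P)))
E
```

```text
[0, 0, 0] [0.491 0.122 0.108] (np.float64(365.73418543719464), np.float64(234.79869567126278)) (np.float64(422.93674174877856), np.float64(259.1947826850511)) wrist (np.float64(319.65993579003145), np.float64(284.2874228442512))
[0.011, 0, 0] [0.491 0.122 0.097] (np.float64(365.3282513510601), np.float64(241.28298646924313)) (np.float64(421.31300540424036), np.float64(285.1319458769725)) wrist (np.float64(319.63665150812176), np.float64(275.479187397172))
[0.011, 0, 0.017] [0.494 0.139 0.097] (np.float64(358.9860772575565), np.float64(245.0221724901039)) (np.float64(395.9443090302259), np.float64(300.08868996041565)) wrist (np.float64(352.3204022167599), np.float64(275.38006323080003))
[0.011, 0, -0.017] [0.489 0.106 0.097] (np.float64(371.5085304081607), np.float64(237.6392496820426)) (np.float64(446.03412163264284), np.float64(270.55699872817036)) wrist (np.float64(286.9465148311971), np.float64(275.38626301881385))
[-0.008, 0, 0.017] [0.494 0.139 0.116] (np.float64(359.64141782407006), np.float64(233.66510425317182)) (np.float64(398.56567129628024), np.float64(254.66041701268728)) wrist (np.float64(355.62052487281466), np.float64(291.15356438113463))
wing (np.float64(366.9627491057165), np.float64(232.1272099904788)) (np.float64(427.85099642286605), np.float64(248.5088399619152)) wrist (np.float64(317.8684669712062), np.float64(285.7188802805932))
wing (np.float64(367.031139014895), np.float64(234.0887025196055)) (np.float64(428.1245560595801), np.float64(256.354810078422)) wrist (np.float64(319.34205403019274), np.float64(281.81005096315835))
```

```bash
python3 - <<'E'
from h import *
a=cv2.imread('pics/w2.png')
cv2.imwrite('pics/w2c.png',cv2.resize(a[240:400,220:420],None,fx=4,fy=3.7,interpolation=cv2.INTER_CUBIC))
t=snap('top','t2')
cv2.imwrite('pics/t2c.png',cv2.resize(t[180:330,280:480,::-1],None,fx=4,fy=4,interpolation=cv2.INTER_CUBIC))
for i in range(3): print(ctrl.get_obs()['eef_pos'])
E
```

```text
[0.49179063 0.12229684 0.10864128]
[0.49179063 0.12229684 0.10864128]
[0.49179063 0.12229684 0.10864128]
```

View pics/w2c.png

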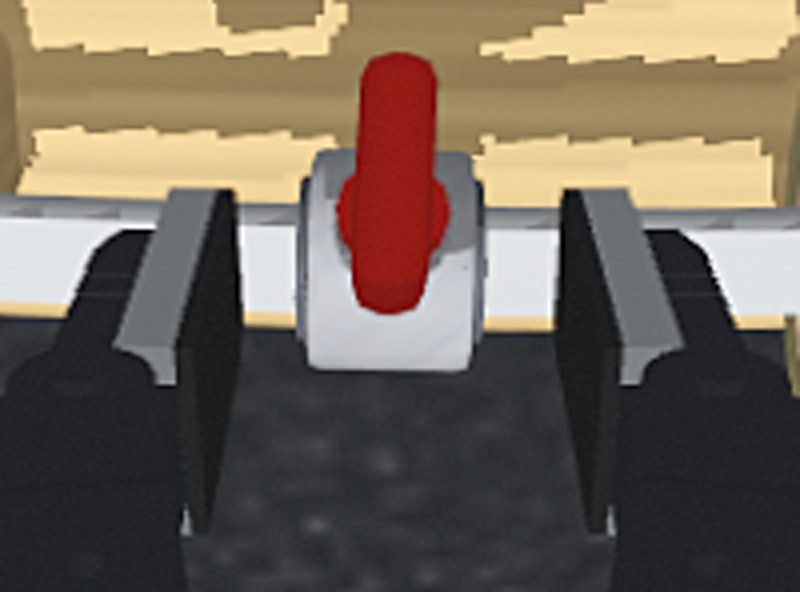

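View pics/t2c.png

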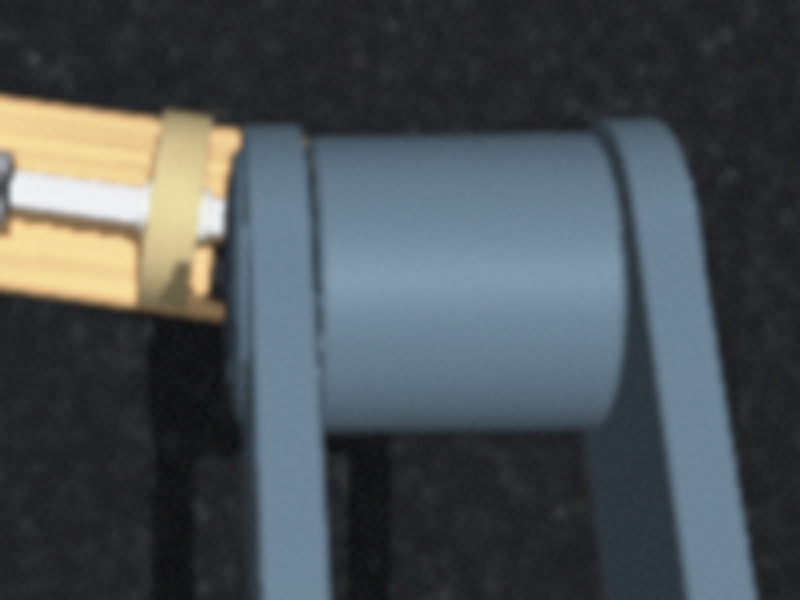

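```bash
cat >> h.py <<'E'
def tproj(t):
    m=eyes.camera_model('wrist'); f=240/np.tan(np.radians(m['vertical_fov'])/2); T=m['tool_from_camera']
    p=T[:3,:3].T@(np.array(t)-T[:3,3]); r=np.hypot(p[0],p[1]); th=np.arctan2(r,-p[2]); return np.round([m['cx']+f*th*p[0]/r, m['cy']-f*th*p[1]/r],1)
E
python3 - <<'E'
from h import *
for x in (.011,.003,-.008,-.02):
    for y in (.011,-.011,-.03):
        u=tproj([x,y,-.017]); print(x,y,u,'crop',((u[0]-220)*4,(u[1]-240)*3.7))
c,d=None,None
m=eyes.camera_model('wrist');f=240/np.tan(np.radians(m['vertical_fov'])/2);T=m['tool_from_camera']
for u,v in ((278.7,291),(273,291),(274,384)):
    x,y=u-m['cx'],v-m['cy'];r=np.hypot(x,y);a=r/f;d=T[:3,:3]@np.array([np.sin(a)*x/r,-np.sin(a)*y/r,-np.cos(a)])
    s=(-.017-T[2,3])/d[2]; print((u,v),T[:3,3]+s*d)
E
```

```text
0.011 0.011 [286.3 255.6] crop (np.float64(265.20000000000005), np.float64(57.719999999999985))
0.011 -0.011 [287.6 294.4] crop (np.float64(270.4000000000001), np.float64(201.27999999999992))
0.011 -0.03 [288.8 325. ] crop (np.float64(275.20000000000005), np.float64(314.5))
0.003 0.011 [284.9 261.2] crop (np.float64(259.5999999999999), np.float64(78.43999999999996))
0.003 -0.011 [286.4 301.2] crop (np.float64(265.5999999999999), np.float64(226.43999999999997))
0.003 -0.03 [287.8 332.6] crop (np.float64(271.20000000000005), np.float64(342.6200000000001))
-0.008 0.011 [282.9 269.7] crop (np.float64(251.5999999999999), np.float64(109.88999999999996))
-0.008 -0.011 [284.6 311.5] crop (np.float64(258.4000000000001), np.float64(264.55))
-0.008 -0.03 [286.2 343.9] crop (np.float64(264.79999999999995), np.float64(384.42999999999995))
-0.02 0.011 [280.4 280.2] crop (np.float64(241.5999999999999), np.float64(148.73999999999995))
-0.02 -0.011 [282.4 324. ] crop (np.float64(249.5999999999999), np.float64(310.8))
-0.02 -0.03 [284.2 357.6] crop (np.float64(256.79999999999995), np.float64(435.1200000000001))
(278.7, 291) [-0.02777061  0.00955538 -0.017     ]
(273, 291) [-0.04502788  0.01781751 -0.017     ]
(274, 384) [-0.05862656 -0.01453488 -0.017     ]
```

```bash
python3 - <<'E'
from h import *
o=ctrl.get_obs();R=Ro.from_quat(o['eef_rot'],scalar_first=True).as_matrix()
def proj(n,P):
    m=eyes.camera_model(n); f=240/np.tan(np.radians(m['vertical_fov'])/2)
    T=m['pose']; p=T[:3,:3].T@(np.array(P)-T[:3,3]); return m['cx']-f*p[0]/p[2], m['cy']+f*p[1]/p[2]
a=cv2.imread('pics/s2.png')
k=6; x0,y0=310,190
c=cv2.resize(a[y0:y0+90,x0:x0+130],None,fx=k,fy=k,interpolation=cv2.INTER_CUBIC)
for x,col in ((.011,(0,255,0)),(-.02,(255,255,0)),(-.03,(0,255,255))):
  for z in (.017,-.017):
    q=[proj('side',o['eef_pos']+R@np.array([x,y,z])) for y in (.011,-.011)]
    q=[(int((u-x0)*k),int((v-y0)*k)) for u,v in q]; print(x,z,q); cv2.line(c,q[0],q[1],col,2)
cv2.imwrite('pics/s2d.png',c)
E
```

```text
0.011 0.017 [(329, 340), (257, 315)]
0.011 -0.017 [(403, 296), (332, 271)]
-0.02 0.017 [(336, 228), (263, 204)]
-0.02 -0.017 [(411, 185), (339, 162)]
-0.03 0.017 [(338, 191), (265, 167)]
-0.03 -0.017 [(414, 149), (342, 126)]
```

View pics/s2d.png

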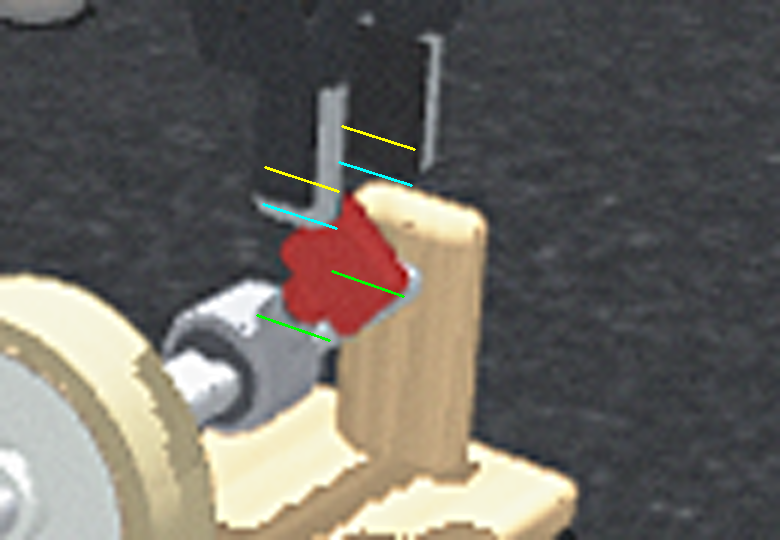

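The images put the fingertips about 30 mm higher than the stated TCP-to-tip distance. I'll check this with the fingers shut before relying on either figure: back up 40 mm, shut, and look.

Request:
step_arm([
  [0, 0, 20],
  [0, 0, 40],
  [0, 0, 40],
  [0, 0, 40],
  [0, 0, 40],
  [0, 0, 40],
], spin=[0, 0, 0, 0, 0, 0], fingers=[40, 10, 0, 0, 0, 0])

```text
time_s: 3.6
eef_pos: [0.49, 0.122, 0.1465]
eef_rot: [0.53, -0.468, 0.531, 0.468]
wrist_force: [-0.1, 0.0, -0.5]
opening: -0.003
```

```bash
python3 - <<'E'
from h import *
o=ctrl.get_obs(); print(o['time_s'],o['eef_pos'],o['opening'])
a=snap('side','s3'); w=snap('wrist','w3')
o=ctrl.get_obs(); print(o['time_s'],o['eef_pos'],o['opening'])
R=Ro.from_quat(o['eef_rot'],scalar_first=True).as_matrix()
def proj(n,P):
    m=eyes.camera_model(n); f=240/np.tan(np.radians(m['vertical_fov'])/2)
    T=m['pose']; p=T[:3,:3].T@(np.array(P)-T[:3,3]); return m['cx']-f*p[0]/p[2], m['cy']+f*p[1]/p[2]
k=6; x0,y0=310,180
c=cv2.resize(a[y0:y0+90,x0:x0+130,::-1],None,fx=k,fy=k,interpolation=cv2.INTER_CUBIC)
for x,col in ((.011,(0,255,0)),(-.008,(255,255,0))):
    q=[proj('side',o['eef_pos']+R@np.array([x,y,0])) for y in (.011,-.011)]
    q=[(int((u-x0)*k),int((v-y0)*k)) for u,v in q]; cv2.line(c,q[0],q[1],col,2)
cv2.imwrite('pics/s3d.png',c)
k=4;c=cv2.resize(w[240:390,220:420,::-1],None,fx=k,fy=k,interpolation=cv2.INTER_CUBIC)
for x,col in ((.011,(0,255,0)),(-.008,(255,255,0)),(-.025,(0,255,255))):
    q=[tproj([x,y,0]) for y in (.011,-.011)]; q=[(int((u-220)*k),int((v-240)*k)) for u,v in q]; print(q);cv2.line(c,q[0],q[1],col,2)
cv2.imwrite('pics/w3d.png',c)
E
```

```text
3.6 [0.48998639 0.12203411 0.14651877] -0.0030106851147819777
3.7 [0.49010195 0.12205316 0.14656808] 0.0016527478766538073
[(398, 62), (398, 218)]
[(398, 119), (398, 286)]
[(398, 180), (398, 360)]
```

View pics/s3d.png

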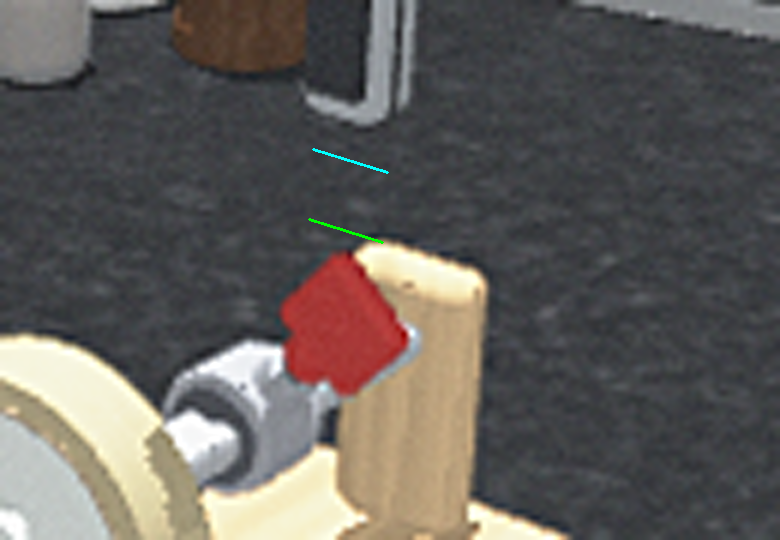

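View pics/w3d.png

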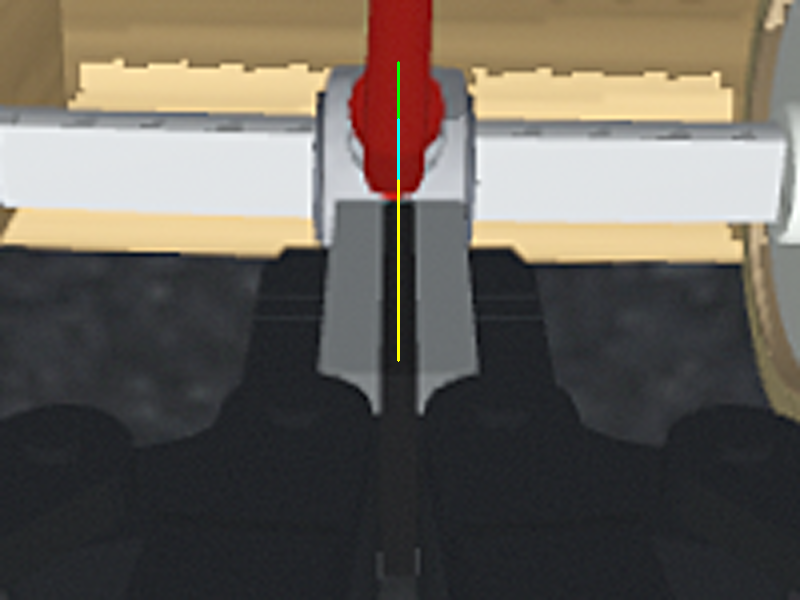

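Both cameras agree that the shut fingertips (side crop about (350,112), wrist crop about (400,200)) are roughly 24 mm behind the TCP, not 11 mm ahead of it. I'll work from the images: TCP to about z 0.070, jaws part-open, then look again before closing.

Request:
step_arm([
  [0, 0, 0],
  [0, 0, 0],
  [0, 0, 0],
  [0, 0, -20],
  [0, 0, -40],
  [0, 0, -60],
  [0, 0, -74],
  [0, 0, -74],
  [0, 0, -74],
], spin=[0, 0, 0, 0, 0, 0, 0, 0, 0], fingers=[45, 45, 45, 45, 45, 45, 45, 45, 45])

```text
time_s: 4.6
eef_pos: [0.4908, 0.1221, 0.0735]
eef_rot: [0.53, -0.468, 0.53, 0.468]
wrist_force: [-0.4, -1.1, 0.7]
opening: 0.452
```

```bash
python3 - <<'E'
from h import *
o=ctrl.get_obs(); print(o['time_s'],o['eef_pos'],o['opening'],o['wrist_force'])
a=snap('side','s4'); w=snap('wrist','w4')
o=ctrl.get_obs(); print(o['time_s'],o['eef_pos'],o['opening'])
cv2.imwrite('pics/s4d.png',cv2.resize(a[180:270,310:440,::-1],None,fx=6,fy=6,interpolation=cv2.INTER_CUBIC))
cv2.imwrite('pics/w4d.png',cv2.resize(w[240:390,220:420,::-1],None,fx=4,fy=4,interpolation=cv2.INTER_CUBIC))
E
```

```text
4.6 [0.49080793 0.12208252 0.07354792] 0.45210208890472603 [-0.39828457 -1.05189344  0.69895183]
4.7 [0.4915553  0.12209665 0.07435908] 0.4511648168826708
```

View pics/s4d.png

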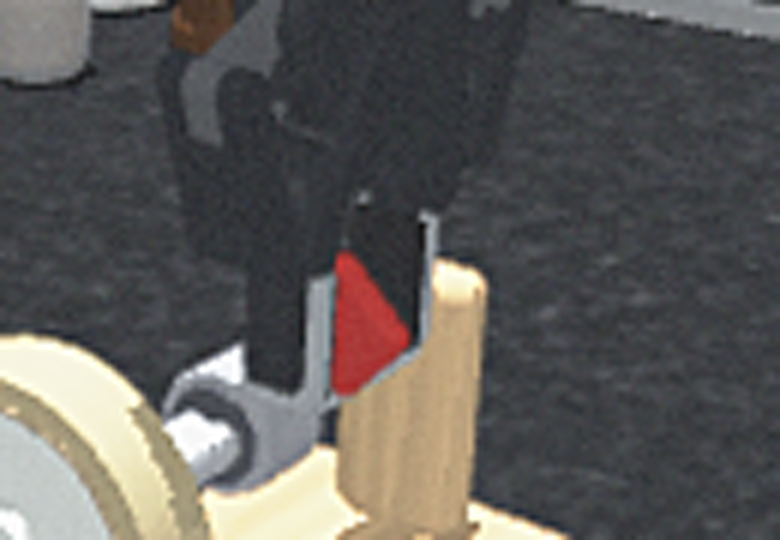

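View pics/w4d.png

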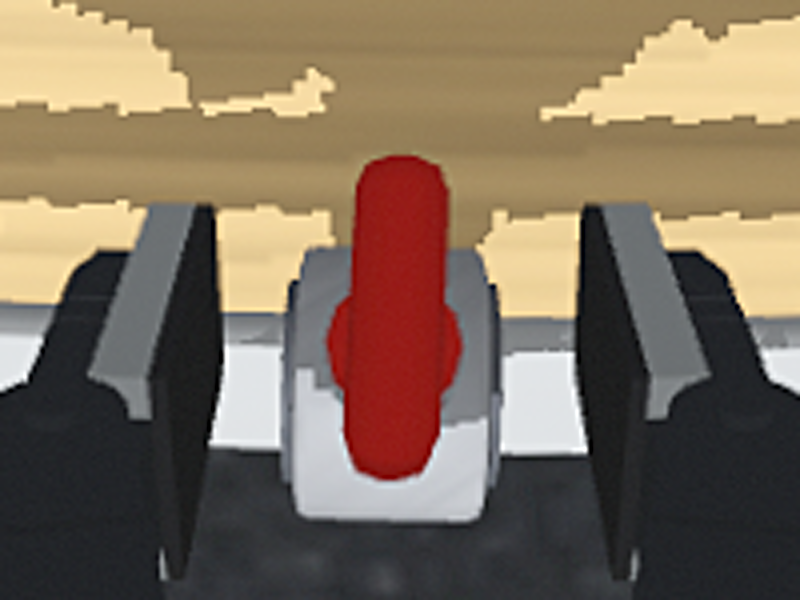

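The fingers now straddle the wing and are centred on it: wing at crop column 402, finger midline at 399, tips at z ≈ 0.097. Closing.

Request:
step_arm([
  [0, 0, 0],
  [0, 0, 0],
  [0, 0, 0],
  [0, 0, 0],
  [0, 0, 0],
  [0, 0, 0],
], spin=[0, 0, 0, 0, 0, 0], fingers=[30, 15, 0, 0, 0, 0])

```text
time_s: 5.3
eef_pos: [0.4912, 0.1217, 0.0743]
eef_rot: [0.53, -0.468, 0.53, 0.467]
wrist_force: [-1.8, -2.1, 5.9]
opening: 0.125
```

```bash
python3 - <<'E'
from h import *
o=ctrl.get_obs(); print(o['time_s'],o['eef_pos'],o['opening'],o['wrist_force'],o['torque'])
a=snap('side','s5'); w=snap('wrist','w5')
c=np.hstack([cv2.resize(a[180:270,330:430,::-1],None,fx=4,fy=4),cv2.resize(w[240:330,270:370,::-1],None,fx=4,fy=4)])
cv2.imwrite('pics/c5.png',c)
E
```

```text
5.3 [0.49118432 0.12174519 0.07427551] 0.12522575124566843 [-1.79819105 -2.0630014   5.88290765] [-0.35838718  0.24159423 -0.01168167]
```

View pics/c5.png

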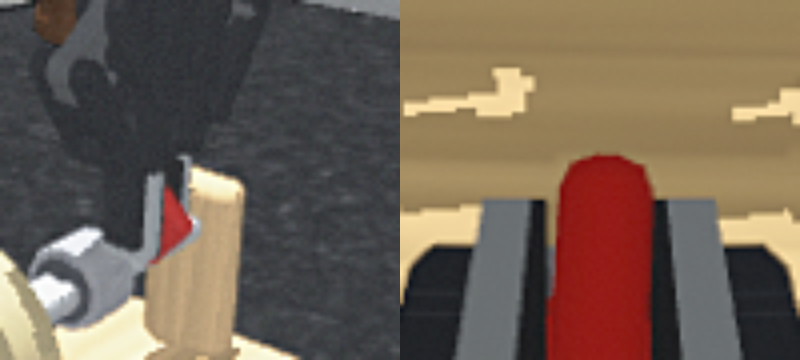

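Request:
step_arm([
  [2.5, -0.3, 1.8],
  [5.3, -0.7, 3.6],
  [8.2, -1, 5.2],
  [11.3, -1.4, 6.6],
  [14.4, -1.8, 7.8],
  [17.6, -2.2, 8.7],
  [21.3, -2.7, 9.5],
  [25.6, -3.3, 10],
  [29, -3.7, 10],
  [29, -3.7, 10],
], spin=[0, 0, 0, 0, 0, 0, 0, 0, 0, 0], fingers=[0, 0, 0, 0, 0, 0, 0, 0, 0, 0])

```text
time_s: 6.4
eef_pos: [0.5187, 0.118, 0.0816]
eef_rot: [0.53, -0.467, 0.531, 0.468]
wrist_force: [-10.0, -14.2, -0.3]
opening: 0.123
```

```bash
python3 - <<'E'
from h import *
o=ctrl.get_obs(); print(o['time_s'],o['eef_pos'],o['opening'],o['wrist_force'],o['torque'])
a=snap('side','s6'); w=snap('wrist','w6')
c=np.hstack([cv2.resize(a[180:280,320:420,::-1],None,fx=4,fy=4,interpolation=cv2.INTER_CUBIC),cv2.resize(w[240:340,270:370,::-1],None,fx=4,fy=4)])
cv2.imwrite('pics/c6.png',c)
E
```

```text
6.4 [0.5187115  0.11797634 0.08163198] 0.12345230657369774 [-10.01159823 -14.1732719   -0.28340363] [-2.40510679  1.3990112  -0.13212559]
```

View pics/c6.png

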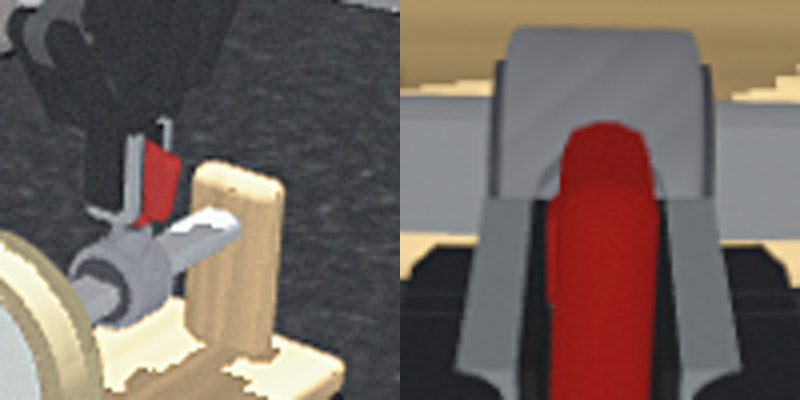

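The wing came up with the grip. I'll open the jaws and check the lean before tightening.

Request:
step_arm([
  [0, 0, 0],
  [0, 0, 0],
  [0, 0, 0],
  [0, 0, 0],
  [0, 0, 40],
  [0, 0, 70],
  [0, 0, 70],
], spin=[0, 0, 0, 0, 0, 0, 0], fingers=[20, 30, 40, 40, 40, 40, 40])

```text
time_s: 7.2
eef_pos: [0.5233, 0.1186, 0.1584]
eef_rot: [0.533, -0.47, 0.528, 0.466]
wrist_force: [0.5, -0.7, 0.2]
opening: 0.399
```

```bash
python3 - <<'E'
from h import *
o=ctrl.get_obs(); print(o['time_s'],o['eef_pos'],o['eef_rot'],o['opening'],o['wrist_force'],o['torque'])
w=snap('wrist','w7');a=snap('side','s7')
cv2.imwrite('pics/s7d.png',cv2.resize(a[190:290,310:410,::-1],None,fx=6,fy=6,interpolation=cv2.INTER_CUBIC))
cv2.imwrite('pics/w7d.png',cv2.resize(w[220:340,240:400,::-1],None,fx=5,fy=5,interpolation=cv2.INTER_CUBIC))
E
```

```text
7.2 [0.52326748 0.11855434 0.15836206] [ 0.53269091 -0.4700529   0.52762802  0.46572453] 0.3993087287599493 [ 0.53657395 -0.74852207  0.21014673] [ 0.06751021 -0.03582235 -0.02755289]
```

View pics/s7d.png

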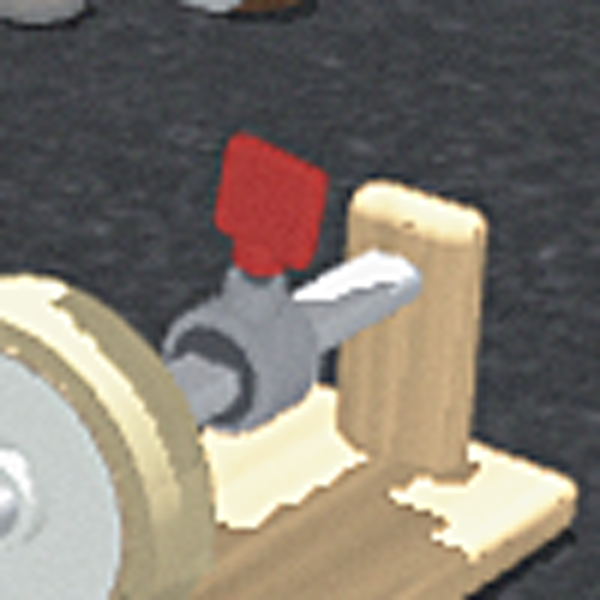

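View pics/w7d.png

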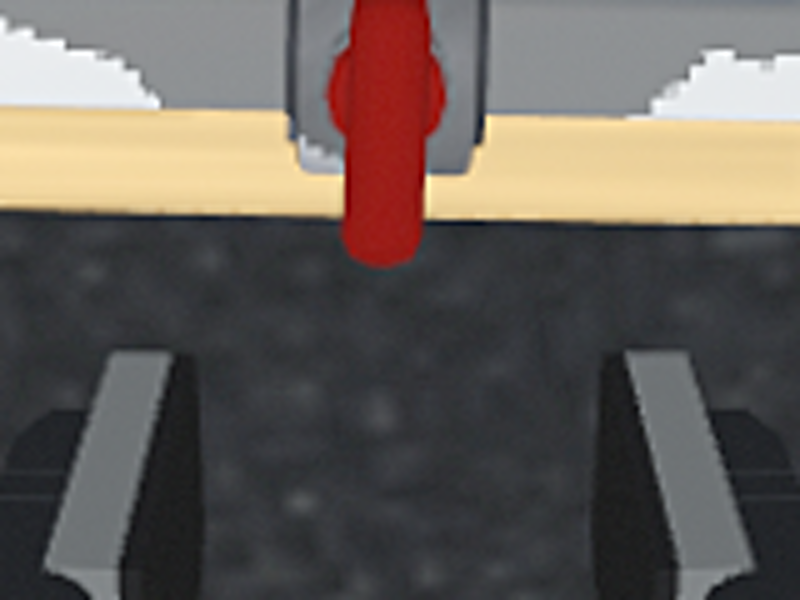

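```bash
cat > fit.py <<'E'
from h import *
from scipy.optimize import least_squares
t=-.13
def model(n,th,hub,s,y0):
    xb=np.array([np.cos(t),np.sin(t),0]); yb=np.array([-np.sin(t),np.cos(t),0]); ez=np.array([0,0,1.])
    zc=-np.sin(th)*xb+np.cos(th)*ez; xc=np.cos(th)*xb+np.sin(th)*ez
    # screw clockwise by s
    xw=np.cos(s)*xc-np.sin(s)*yb; yw=np.cos(s)*yb+np.sin(s)*xc
    m=eyes.camera_model(n); f=240/np.tan(np.radians(m['vertical_fov'])/2); T=m['pose']; out=[]
    for w,r in ((15,62),(-15,62),(-15,34),(15,34)):
        P=hub+zc*r/1e3+xw*w/1e3+yw*y0
        p=T[:3,:3].T@(P-T[:3,3]); out.append([m['cx']-f*p[0]/p[2], m['cy']+f*p[1]/p[2]])
    return np.array(out)
E
python3 - <<'E'
from fit import *
px=np.array([[238,135],[327,178],[313,270],[217,222]])/6+[310,190]
for s in (0,.05,.1):
  def res(v): return np.r_[(model('side',v[0],np.array([v[1],v[2],.075]),s,.0045)-px).ravel(), (v[1]-.519)*300,(v[2]-.118)*300]
  r=least_squares(res,[.1,.519,.118]); print(s,r.x,r.fun.round(1))
E
```

```text
0 [0.1616871  0.51696867 0.11696778] [-0.4 -0.9  0.6  0.1 -0.5  0.5 -0.   0.3 -0.6 -0.3]
0.05 [0.15439974 0.51639068 0.1171284 ] [-0.2 -1.   0.2  0.1 -0.7  0.6  0.3  0.2 -0.8 -0.3]
0.1 [0.14747374 0.51583473 0.11728427] [ 0.1 -1.1 -0.1  0.1 -1.   0.6  0.6  0.1 -0.9 -0.2]
```

```bash
python3 - <<'E'
from fit import *
o=ctrl.get_obs(); print(o['eef_pos'],o['eef_rot'])
w=watz(240+382/5,220+262/5,.138,o); print(w, (w-[.518,.118,0])[:2]@[np.cos(t),np.sin(t)], (w-[.518,.118,0])[:2]@[-np.sin(t),np.cos(t)])
s=snap('wrist','w8'); cv2.imwrite('pics/w8d.png',cv2.resize(s[150:300,240:400,::-1],None,fx=4,fy=4,interpolation=cv2.INTER_CUBIC))
E
```

```text
[0.52030304 0.1184476  0.15407132] [ 0.53081934 -0.46838523  0.5295612   0.46734467]
[0.52051542 0.11669724 0.138     ] 0.002663075791153719 -0.0009656788855671209
```

View pics/w8d.png

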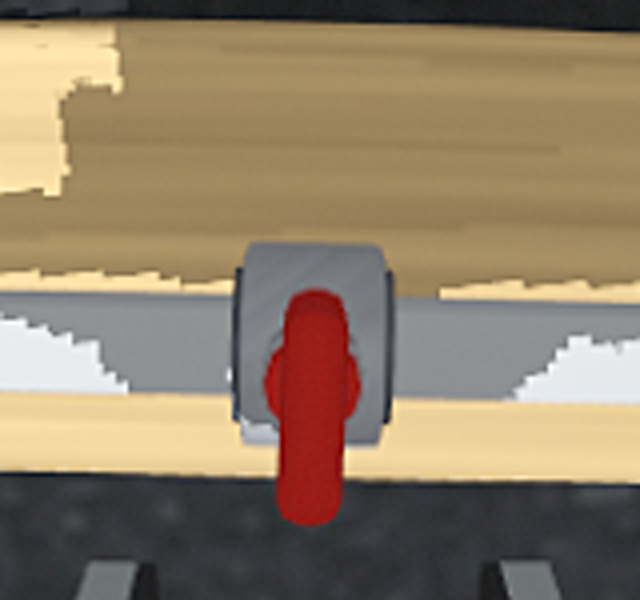

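The lean is now about 0.16–0.2 rad: side-view wing corners near (349,212), (364,220), (362,235), (346,227), cross-checked in the wrist view. I'll regrip and bring it about 9 mm further for margin.

Request:
step_arm([
  [-9, 1, 0],
  [-9, 1, -30],
  [-9, 1, -60],
  [-9, 1, -71],
  [-9, 1, -71],
  [-9, 1, -71],
  [-9, 1, -71],
  [-9, 1, -71],
  [-9, 1, -71],
], spin=[0, 0, 0, 0, 0, 0, 0, 0, 0], fingers=[40, 40, 40, 40, 40, 20, 0, 0, 0])

```text
time_s: 8.25
eef_pos: [0.5112, 0.119, 0.0834]
eef_rot: [0.53, -0.468, 0.53, 0.467]
wrist_force: [-2.8, -4.0, 4.6]
opening: 0.122
```

Request:
step_arm([
  [2, 0, 0],
  [4, -0.5, 0.5],
  [6, -1, 0.5],
  [8, -1, 0.5],
  [9.5, -1, 0.5],
  [9.5, -1, 0.5],
  [9.5, -1, 0.5],
], spin=[0, 0, 0, 0, 0, 0, 0], fingers=[0, 0, 0, 0, 0, 0, 0])

```text
time_s: 8.95
eef_pos: [0.5188, 0.118, 0.0835]
eef_rot: [0.529, -0.467, 0.531, 0.468]
wrist_force: [-8.1, -3.8, 9.2]
opening: 0.123
```

Request:
step_arm([
  [0, 0, 0],
  [0, 0, 0],
  [0, 0, 0],
  [0, 0, 0],
  [0, 0, 40],
  [0, 0, 70],
  [0, 0, 70],
  [0, 0, 70],
], spin=[0, 0, 0, 0, 0, 0, 0, 0], fingers=[20, 30, 40, 40, 40, 40, 40, 40])

```text
time_s: 9.75
eef_pos: [0.5207, 0.1185, 0.1534]
eef_rot: [0.531, -0.468, 0.53, 0.467]
wrist_force: [-0.3, -0.6, -0.3]
opening: 0.398
```

```bash
python3 - <<'E'
from h import *
o=ctrl.get_obs(); print(o['time_s'],o['eef_pos'],o['eef_rot'],o['opening'],o['wrist_force'],o['torque'])
w=snap('wrist','w9');a=snap('side','s9')
cv2.imwrite('pics/s9d.png',cv2.resize(a[190:290,310:410,::-1],None,fx=6,fy=6,interpolation=cv2.INTER_CUBIC))
cv2.imwrite('pics/w9d.png',cv2.resize(w[170:320,240:400,::-1],None,fx=4,fy=4,interpolation=cv2.INTER_CUBIC))
E
```

```text
9.75 [0.52067305 0.11846748 0.15337937] [ 0.53072866 -0.46826899  0.52966676  0.4674445 ] 0.3983333403061919 [-0.34552205 -0.57460346 -0.28781674] [0.02103864 0.02957336 0.04306718]
```

View pics/s9d.png

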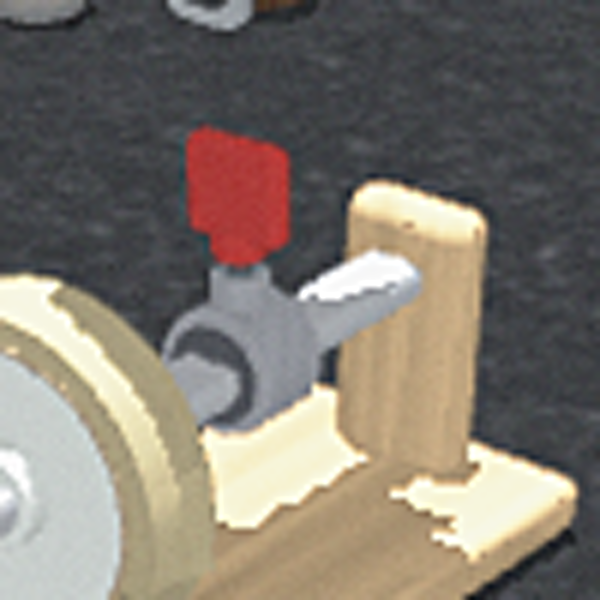

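View pics/w9d.png

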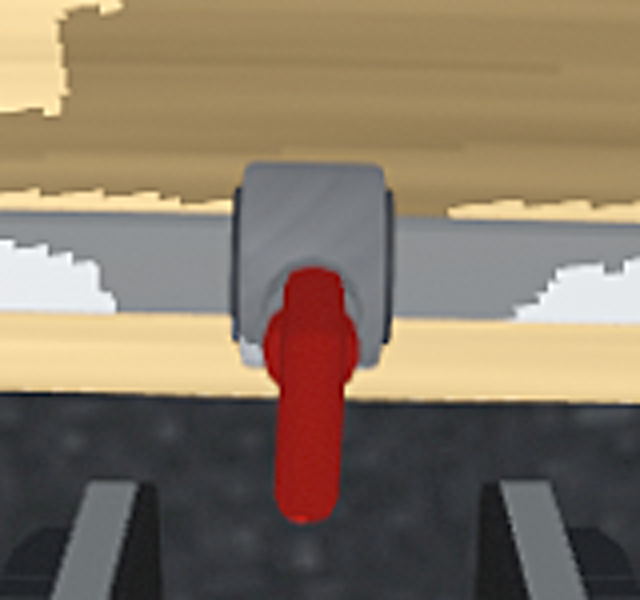

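```bash
python3 - <<'E'
from fit import *
px=np.array([[190,125],[292,152],[288,252],[189,222]])/6+[310,190]
for s in (0,.05,.1):
  def res(v): return np.r_[(model('side',v[0],np.array([v[1],v[2],.075]),s,.0045)-px).ravel(), (v[1]-.519)*300,(v[2]-.118)*300]
  r=least_squares(res,[.1,.519,.118]); print(s,r.x,r.fun.round(1))
o=ctrl.get_obs();w=watz(240+306/4,170+517/4,.137,o); print(o['eef_pos'],w, (w-[.518,.118,0])[:2]@[np.cos(t),np.sin(t)], (w-[.518,.118,0])[:2]@[-np.sin(t),np.cos(t)])
E
```

```text
0 [-0.0233638   0.51857038  0.11700742] [ 0.5 -0.2 -0.5  0.  -0.4  0.2  0.3  0.2 -0.1 -0.3]
0.05 [-0.02951763  0.51811311  0.11700959] [ 0.8 -0.3 -0.9  0.1 -0.7  0.3  0.7  0.1 -0.3 -0.3]
0.1 [-0.03528942  0.51767678  0.11701295] [ 1.  -0.4 -1.3  0.1 -1.   0.4  1.   0.1 -0.4 -0.3]
[0.51920656 0.1184106  0.15154242] [0.53446817 0.11478481 0.137     ] 0.016746009072866413 -0.001053217811523017
```

Upright now: about -0.02 rad from the side view, -0.03 from the wrist view, with the wing still crosswise. I'll regrip on the screw axis and tighten.

Request:
step_arm([
  [-1, -1, -20],
  [-1, -1, -50],
  [-1, -1, -69],
  [-1, -1, -69],
  [-1, -1, -69],
  [-1, -1, -69],
  [-1, -1, -69],
  [-1, -1, -69],
], spin=[0, 0, 0, 0, 0, 0, 0, 0], fingers=[40, 40, 40, 40, 20, 0, 0, 0])

```text
time_s: 10.65
eef_pos: [0.5191, 0.1175, 0.0841]
eef_rot: [0.53, -0.468, 0.53, 0.468]
wrist_force: [-0.1, -0.1, -3.4]
opening: 0.121
```

Request:
step_arm([
  [0, 0, 0],
  [0, 0, 0],
  [0, 0, 0],
  [0, 0, 0],
], spin=[-0.1, -0.2, -0.3, -0.3], fingers=[0, 0, 0, 0])

```text
time_s: 11.05
eef_pos: [0.5193, 0.1181, 0.0841]
eef_rot: [0.595, -0.383, 0.594, 0.383]
wrist_force: [-0.4, 3.5, -3.8]
opening: 0.123
```

```bash
python3 - <<'E'
from h import *
o=ctrl.get_obs(); print(o['time_s'],o['eef_pos'],o['eef_rot'],o['opening'],o['wrist_force'],o['torque'])
w=snap('wrist','w10');a=snap('side','s10')
c=np.hstack([cv2.resize(a[190:290,310:410,::-1],None,fx=4,fy=4,interpolation=cv2.INTER_CUBIC),cv2.resize(w[240:340,270:370,::-1],None,fx=4,fy=4)])
cv2.imwrite('pics/c10.png',c)
E
```

```text
11.05 [0.51930845 0.1181165  0.08413379] [ 0.59478731 -0.38294447  0.59383827  0.38332454] 0.12266847143905868 [-0.35081992  3.50989077 -3.83932836] [0.75805277 0.01111855 0.01379138]
```

View pics/c10.png

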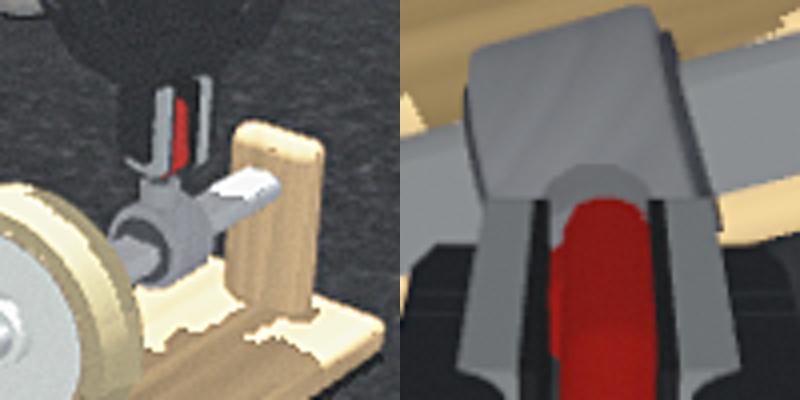

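The wing turns with the gripper, the collar stays put, and forces are low. Continuing.

Request:
step_arm([
  [0, 0, 0],
  [0, 0, 0],
  [0, 0, 0],
  [0, 0, 0],
  [0, 0, 0],
  [0, 0, 0],
  [0, 0, 0],
  [0, 0, 0],
  [0, 0, 0],
  [0, 0, 0],
], spin=[-0.13, -0.26, -0.39, -0.52, -0.65, -0.78, -0.9, -1, -1.07, -1.07], fingers=[0, 0, 0, 0, 0, 0, 0, 0, 0, 0])

```text
time_s: 12.15
eef_pos: [0.5202, 0.1198, 0.0843]
eef_rot: [0.708, -0.026, 0.705, 0.028]
wrist_force: [3.1, 13.0, -4.8]
opening: 0.119
```

```bash
python3 - <<'E'
from h import *
o=ctrl.get_obs(); print(o['time_s'],o['eef_pos'],o['eef_rot'],o['opening'],o['wrist_force'],o['torque'])
R=Ro.from_quat(o['eef_rot'],scalar_first=True).as_matrix(); print(R.round(3))
w=snap('wrist','w11');a=snap('side','s11')
c=np.hstack([cv2.resize(a[190:290,310:410,::-1],None,fx=4,fy=4,interpolation=cv2.INTER_CUBIC),cv2.resize(w[240:340,270:370,::-1],None,fx=4,fy=4)])
cv2.imwrite('pics/c11.png',c)
E
```

```text
12.15 [0.52020653 0.11981463 0.08429614] [ 0.70768793 -0.0256394   0.70548635  0.02845051] 0.11888059482804318 [ 3.06297743 13.02191585 -4.81309802] [ 2.15732616 -0.47025531  0.03818081]
[[ 0.003 -0.076  0.997]
 [ 0.004  0.997  0.076]
 [-1.     0.004  0.003]]
```

View pics/c11.png

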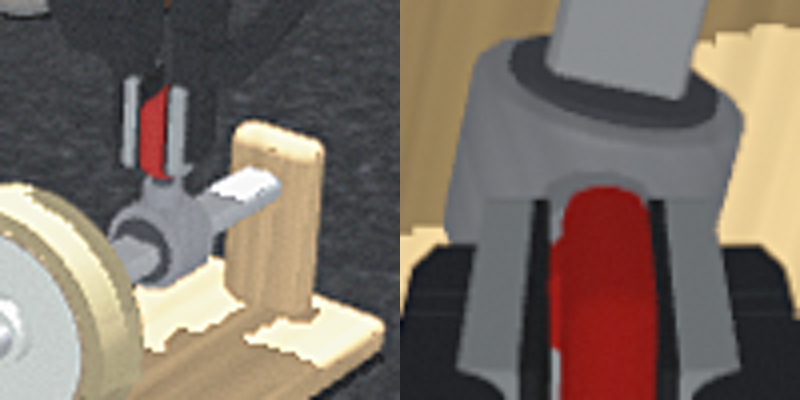

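Spin so far is -1.37 rad and the wing is in line with the bar. A small extra nudge to the stop, then release and lift.

Request:
step_arm([
  [0, 0, 0],
  [0, 0, 0],
  [0, 0, 0],
  [0, 0, 0],
  [0, 0, 0],
  [0, 0, 0],
  [0, 0, 20],
  [0, 0, 60],
  [0, 0, 100],
  [0, 0, 100],
], spin=[-0.05, -0.05, -0.02, -0.02, -0.02, -0.02, -0.02, -0.02, -0.02, -0.02], fingers=[0, 0, 0, 20, 40, 40, 40, 40, 40, 40])

```text
time_s: 13.25
eef_pos: [0.5233, 0.1169, 0.1905]
eef_rot: [0.711, -0.02, 0.703, 0.02]
wrist_force: [0.6, 0.4, -0.4]
opening: 0.399
```

```bash
python3 - <<'E'
from h import *
o=ctrl.get_obs(); print(o['time_s'],o['eef_pos'],o['eef_rot'],o['opening'],o['wrist_force'],o['torque'])
w=snap('wrist','w12');a=snap('side','s12')
cv2.imwrite('pics/s12d.png',cv2.resize(a[190:290,310:410,::-1],None,fx=6,fy=6,interpolation=cv2.INTER_CUBIC))
cv2.imwrite('pics/w12d.png',cv2.resize(w[170:320,240:400,::-1],None,fx=4,fy=4,interpolation=cv2.INTER_CUBIC))
E
```

```text
13.25 [0.52332038 0.11692112 0.19049782] [ 0.71090715 -0.02020729  0.70272331  0.01956096] 0.399060990627933 [ 0.62074196  0.3728898  -0.43162962] [-0.0018835   0.07961278 -0.03303599]
```

View pics/s12d.png

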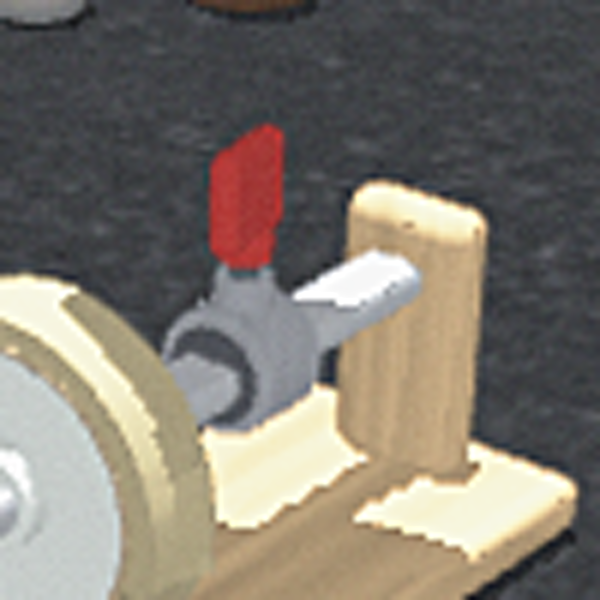

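View pics/w12d.png

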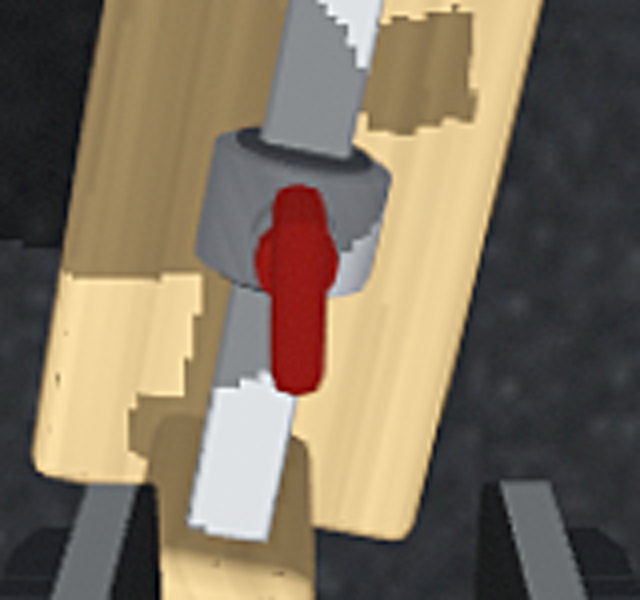

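```bash
python3 - <<'E'
from fit import *
a=cv2.imread('pics/s12.png'); k=6
tiles=[]
for th in (-.12,0,.12):
    c=cv2.resize(a[200:260,320:380],None,fx=k,fy=k,interpolation=cv2.INTER_CUBIC)
    for y0 in (.0045,-.0045):
        q=((model('side',th,np.array([.5185,.117,.075]),1.38,y0)-[320,200])*k).astype(int); cv2.polylines(c,[q.reshape(-1,1,2)],True,(0,255,0) if y0>0 else (255,255,0),1)
    tiles.append(c[:,80:330])
cv2.imwrite('pics/f12.png',np.hstack(tiles))
E
```

```text
(no output)
```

View pics/f12.png

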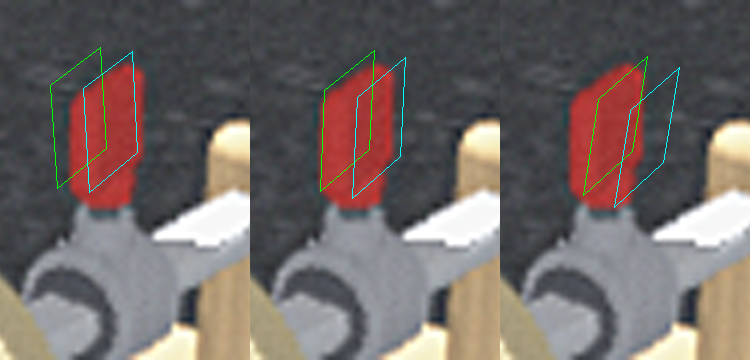

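The zero-lean model outline matches (middle tile, about -0.02 rad) and the wing lies along the bar. I'll let the arm settle clear of it, then hand in.

Request:
step_arm([
  [0, 0, 10],
  [0, 0, 10],
  [0, 0, 10],
  [0, 0, 10],
], spin=[0, 0, 0, 0], fingers=[40, 40, 40, 40])

```text
time_s: 13.75
eef_pos: [0.5187, 0.1173, 0.193]
eef_rot: [0.706, -0.02, 0.707, 0.02]
wrist_force: [0.7, 0.0, 0.4]
opening: 0.399
```

```bash
python3 - <<'E'
from h import *
o=ctrl.get_obs(); print(o['time_s'],o['eef_pos'],o['wrist_force'])
print(hand_in())
E
```

```text
13.75 [0.51867198 0.1173303  0.19301071] [0.65195125 0.01140206 0.40937993]
the job is handed in; nothing more can be done
None
```

I brought the red wing screw upright, tightened it clockwise, let go, and handed the job in at 13.75 s of the 42 s allowed; `hand_in()` reports no verdict.

- **Bringing it upright:** The collar started leaning about 0.66 rad towards the robot. The first arc left it at about 0.16 to 0.2 rad, so I regripped and pushed a little further. It then measured -0.02 rad in the side view and -0.03 rad in the wrist view, with the screw still loose.
- **Tightening:** I gripped the wing on the screw's axis and spun the gripper about -1.37 rad, then commanded 0.05 rad more towards the stop. I didn't measure whether it reached the stop.
- **Last checks:** With the jaws open and lifted, the side view matches a model of the wing at about -0.02 rad lean and 1.38 rad of screw turn. The wrist view agrees by eye. The wrist force was near zero, so nothing was being touched. The highest force I saw was about 17 N, though I only read it at the end of each move.
- **A disagreement:** Both cameras showed the fingertips about 24 mm behind the TCP, though the stated distance is 11 mm ahead of it. I set the grasp heights from the images, and the grasps held.
- **A smaller mismatch:** The first arc fell short because the wing slipped in the grip or was held further out from the bar than planned.

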